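# Index the polishing lathe's wheel and set its brake

### The arm

A 7-joint arm with a two-finger parallel gripper is mounted at the origin on the work surface. World frame = base frame: x ahead of the robot, y to its left, z up, the work surface at z = 0. Lengths are in mm, angles in rad, forces in N, time in s.
With the tool pointing down it reaches from about 425 to 875 mm from the base axis. Payload 8.4 kg.
Tool frame: the origin (TCP) lies at the very end of the fingers, on their centre line; the grasp point (between the pads) lies 19 mm behind it; z points along the fingers, y is the line along which they close (so a half turn about z gives the same grasp; the last joint's range is limited). The gripper opens to 85 mm and grips with 20 to 120 N. Pads are 22 mm wide; open, the fingers measure 114 mm over their backs; the gripper's body (76 mm by 85 mm) begins 54 mm behind the grasp point. The pads swing forward as they close: fully open they stand 13 mm farther back than shut.
Start: joints at [-1.369, 0.333, 0.04, 1.465, -0.013, 1.343, -0.059], TCP at [192.586, 620.785, 231.308] pointing down, gripper open.
Joint ranges: [-2.58, 2.58], [-0.38, 2.09], [-1.3, 1.39], [0.25, 2.4], [-1.5, 4.64], [0.08, 2.09], [-2.65, 2.65]. Speed limits (rad/s): [2.22, 2.22, 2.79, 2.79, 3.14, 3.14, 3.14].

### API

Orientations are given as a unit quaternion [x, y, z, w].
In Python, from station import ctrl gives the robot as it stands.
- The arm moves only by the shell command python3 -m inch 'ROWS' [FORCE]. ROWS is JSON, a list of rows, each a list of 7 numbers: the opening, from 0 (shut) to 1 (fully open), then the shift along the tool's x, y, z in mm, then the turn, a rotation vector about the tool's x, y, z in rad. A call has 1 to 5 rows; each row shifts and turns the commanded pose from where the row before left it, along the tool's axes as they then stand; what a row does not reach is not made up. A row lasts 1/12 s, in which the tool goes at most 41.7 mm and 7.16 degrees, less where a joint would pass 70% of its speed; a pose out of reach is approached as far as the arm can. A call is refused whole if a number of a shift passes 41.7 or a number of a turn 0.125, either way. A call with a gripper value outside its range is refused whole. The fingers move at their own pace and stop on an object; FORCE is the grip in N (left out, the last holds). Time passes only in rows, so rows that do not move let the fingers close. It gives the time, the measured TCP pose, the force, the opening and the grip force at its end, in the units of the state.
- ctrl.get_state(): the state, without advancing time (a new reading comes with each control period).
- ctrl.snapshot(name): name is "scene" or "side" or "wrist"; returns a dict with "pixels" (420x560x3 uint8, red, green, blue), "intrinsics" (3x3 intrinsics, pixels), "k1" (the pictures are not rectified: a ray, as slopes to the right and down, at radius r is drawn at 1 + k1 r^2 times it, then the intrinsics apply), "R" (3x3) and "t" (3): a world point X has camera coordinates R X + t. Camera axes: x right, y down, z forward; pixel columns grow to the right and rows downward; lengths in mm; the calibration is good to about 2 mm. A picture is of the moment at which its call begins. There is no depth.
- ctrl.finish_job(): hands the job in; it is judged then, once.
The state is a dict: "time_s": time; "q": joint angles; "dq": joint speeds; "tau": joint torques, N m; "ee_pos": TCP position; "tool_rot": TCP orientation; "ft_force": force on the tool from outside, world axes, zero at the start; "ft_torque": the same for the moment, N m; "finger_gap": finger opening in mm; "gripper_force": force on a finger pad.
Only numpy, scipy, OpenCV 4.12 (cv2) and the standard library are available. Lean on these libraries where they do the work, as an engineer would, in place of code of your own. Each camera call takes 0.05 s, during which the arm holds its last target. There are 200 camera calls.

### The job

The white mark across the rim of the bench polishing lathe's rubber wheel is turned away under the hood: with shut fingertips resting lightly on the bare top of the rim, stroke the wheel round until the mark stands at the very top, in line with the yellow pointer on the hood, and take the fingers off. Then push the red-knobbed brake lever fully over to its far side, leaving the mark at the top. Press gently (the wheel sits on rubber mounts and is badly worn out of round), do not pinch the wheel, and leave the jars, the palette and the tools lying about where they are.

Things in the scene. Friction and masses are not known exactly. Their poses are not given: they have to be found in the camera images.
- wheel_axle (a point): centre of the reddish-brown rubber polishing wheel (130 mm diameter, 36 mm wide), on its axle, 130 mm above the table; sinks with the motor. y axis: level along the axle, from the wheel to the motor and brake lever; x: level, across the axle, to the lathe's far side; z up. The wheel turns freely and endlessly both ways, drag about 0.4 N at the rim: let go, it stops almost at once and stays.
- wheel: the same wheel, origin at its centre, y axis along the axle, z axis through the white mark. Worn out of round on a side that cannot be seen: its rim is 61 to 69 mm from the axle, changing smoothly, one high and one low side. Fingers grip it with a friction coefficient of about 0.5 or more. More than 12 N between fingers and wheel is too hard.
- wheel_mark (a point): middle of the white stripe, 8 mm wide, painted across the whole width of the rim; the point is 65 mm from the axle (the rim itself may be up to 4 mm off) and turns with the wheel. Its z axis points from the axle outward through the mark (straight up when the mark is at the top), y along the axle. At the start it is out of sight under the hood, 83 to 180 degrees from the top on either side.
- motor: blue motor, 88 mm in diameter, 145 mm long, on the axle; origin on the axle 90 mm from the wheel's centre along +y; its far end is 185 mm from the wheel's centre, its top 174 mm above the table. Motor and wheel ride together on soft rubber mounts that give straight down, 1 mm for each 5 N, and stop dead at 12 mm.
- hood_pointer (a point): tip of the small yellow pointer (12 mm) on the wheel hood's outer cheek, 28.5 mm from the wheel's centre along -y: it shows where the top is. The light-grey hood hides all but the top 55 degrees each side: outer faces of its cheeks 31 mm either side of the wheel's middle, rising 25 mm above the axle; sloping lips end 62 mm before and behind the axle (x), 41 mm above it.
- brake_lever (a joint): angle of the brake lever, rad: 0 to 0.1 at the start (off, leaning to -x of wheel_axle), 1.0 at its stop (on, leaning to +x); fully over from 0.9. It stays where it is left and takes about 1 N at the knob.
- brake_lever_tip (a point): centre of the red ball knob (26 mm) on the brake lever, an 80 mm rod 10 mm thick. Its pivot, level and parallel to the axle, is 47 mm above the table, 268 mm from the wheel's centre along +y and at the same x. It leans 0.5 rad to -x at 0, 0.5 rad to +x at 1.0: the knob travels 77 mm. The motor's end is 83 mm away along -y; the white base plate below is 25 mm high.
- deck_jar: closed white porcelain-powder jar, 44 mm across and 34 mm tall, violet label on its lid; origin at the centre of its underside; to be left alone. It stands on the lathe's base plate, on the robot's side of the motor.
- jar_a: closed white porcelain-powder jar, 44 mm across and 34 mm tall, violet label on its lid; origin at the centre of its underside; to be left alone
- jar_b: closed white porcelain-powder jar, 44 mm across and 34 mm tall, violet label on its lid; origin at the centre of its underside; to be left alone
- palette: white ceramic mixing slab with paint wells, 120 x 200 x 14 mm; origin under its centre; to be left alone
- brush: fine artist's brush, black handle and steel ferrule, 180 mm long and 8 mm thick, lying along its x axis; to be left alone
- pencil: orange pencil 150 mm long, 7.5 mm thick, lying along its x axis; to be left alone
- spatula: mixing spatula 170 mm long lying on the table; to be left alone

How it is judged:
By the outcome, as a careful person would: the job done as asked, in the order asked, and still so for the second after the job is handed in, with the robot touching nothing.
It also fails if it takes over 64 s, if anything falls off the work surface, if the arm or the gripper's body presses on something with over 40 N, if the wrist force passes 120 N, or if a joint passes its speed limit or range.

## Working session

There is one attempt and no reset: what is moved stays moved. The work goes in short steps, Python scripts to look and compute and a shell command to move; the robot and the scene stay as the last step left them, time stands still between calls to the robot, and variables do not carry over. Pictures are saved under pics/ and viewed, at most 10 in all, crops included, and the job is handed in when it is done.

```bash
mkdir -p pics; ls
cat > h.py <<'E'
import numpy as np, cv2
from station import ctrl
def snap(n):
    s=ctrl.snapshot(n); 
    for k in("R","t","intrinsics"): s[k]=np.array(s[k],float)
    s["pixels"]=np.array(s["pixels"],np.uint8); return s
def save(s,f): cv2.imwrite("pics/"+f,s["pixels"][:,:,::-1])
def ray(s,uv):
    K=s["intrinsics"];d=np.array([(uv[0]-K[0,2])/K[0,0],(uv[1]-K[1,2])/K[1,1]]);p=d.copy()
    for _ in range(30): p=d/(1+s["k1"]*(p@p))
    v=s["R"].T@np.array([p[0],p[1],1]); return -s["R"].T@s["t"], v/np.linalg.norm(v)
def onz(s,uv,z):
    o,v=ray(s,uv); return o+v*(z-o[2])/v[2]
def two(s1,u1,s2,u2):
    a,v=ray(s1,u1);b,w=ray(s2,u2)
    k=np.linalg.lstsq(np.c_[v,-w],b-a,rcond=None)[0]
    p,q=a+v*k[0],b+w*k[1]; return (p+q)/2,np.linalg.norm(p-q)
def proj(s,X):
    c=s["R"]@np.array(X,float)+s["t"];p=c[:2]/c[2];p=p*(1+s["k1"]*(p@p));K=s["intrinsics"]
    return K[0,0]*p[0]+K[0,2],K[1,1]*p[1]+K[1,2]
def blobs(s,lo,hi,amin=8):
    m=cv2.inRange(cv2.cvtColor(s["pixels"],cv2.COLOR_RGB2HSV),lo,hi)
    n,l,st,c=cv2.connectedComponentsWithStats(m)
    return [(c[i].round(1).tolist(),st[i].tolist()) for i in range(1,n) if st[i,4]>=amin]
E
python3 - <<'E'
from h import *
a=snap("scene");b=snap("side")
save(a,"a.png");save(b,"b.png")
for s in(a,b):
    print((-s["R"].T@s["t"]).round(),s["R"].round(2).tolist())
    print("red",blobs(s,(0,190,120),(6,255,255)),"\nyel",blobs(s,(22,140,140),(34,255,255)))
print(ctrl.get_state())
E
```

```text
pics
[ 1231. -1007.  1066.] [[0.8, 0.6, 0.01], [0.35, -0.47, -0.81], [-0.48, 0.65, -0.58]]
red [] 
yel []
[429. 733. 805.] [[-1.0, -0.07, 0.02], [-0.06, 0.68, -0.73], [0.04, -0.73, -0.68]]
red [([239.6, 243.9], [238, 242, 4, 5, 8])] 
yel [([198.3, 81.9], [198, 78, 2, 8, 11])]
{'time_s': 0.1, 'q': array([-1.36920943,  0.33383692,  0.03987874,  1.46618675, -0.0134017 ,
        1.34331731, -0.05850052]), 'dq': array([-0.00042952, -0.00068064,  0.00206568, -0.0028704 ,  0.00144264,
       -0.00097017, -0.00156442]), 'tau': array([ 3.13871300e-03, -6.60016751e+01,  1.36958499e+00, -4.06482410e+01,
        1.71202014e-02,  8.76792648e-03, -5.26767724e-05]), 'ee_pos': array([192.47912757, 620.40689125, 230.51051582]), 'tool_rot': array([ 1.49837836e-01,  9.88710308e-01, -7.38570294e-04, -6.20124127e-05]), 'ft_force': array([0.56253478, 0.48778876, 0.1368753 ]), 'ft_torque': array([-0.0368579 , -0.02003066,  0.0049648 ]), 'gripper_force': 0.0, 'finger_gap': 85.66024731645828}
```

View pics/a.png

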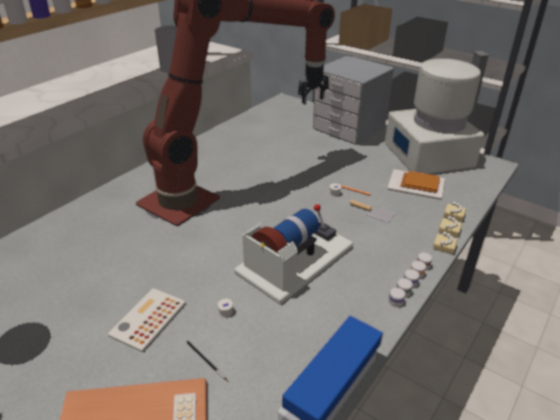

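View pics/b.png

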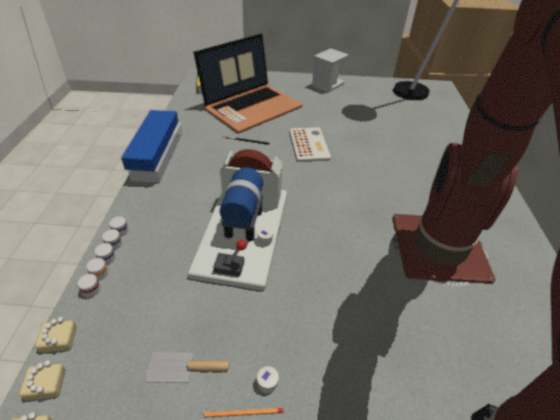

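The scene view shows the lathe at about (290,245): wheel at (268,238), red knob at (317,208), pointer near (263,245). The side view shows the knob at (241,244), the wheel at (250,160), and the deck jar at (264,236).

Run:
```python
from h import *
a=snap("scene");b=snap("side")
def sub(s,lo,hi,box,n):
    print(n,[x for x in blobs(s,lo,hi,4) if box[0]<x[0][0]<box[2] and box[1]<x[0][1]<box[3]])
A=(225,190,360,295);B=(185,140,295,290)
for s,b_,n in((a,A,"scene"),(b,B,"side")):
    sub(s,(0,150,90),(8,255,255),b_,n+" red");sub(s,(170,150,90),(180,255,255),b_,n+" red2")
    sub(s,(18,100,100),(36,255,255),b_,n+" yel");sub(s,(0,100,40),(12,255,255),b_,n+" wheel");sub(s,(100,120,40),(125,255,255),b_,n+" motor")
def crop(s,b_,f):
    c=s["pixels"][b_[1]:b_[3],b_[0]:b_[2]];return cv2.resize(c,None,fx=3.6 if f else 3,fy=3.6 if f else 3,interpolation=cv2.INTER_CUBIC)
c1=cv2.resize(a["pixels"][190:295,225:360],(400,311),interpolation=2);c2=cv2.resize(b["pixels"][140:290,185:295],(400,545),interpolation=2)
o=np.zeros((545,800,3),np.uint8);o[:311,:400]=c1;o[:,400:]=c2
cv2.imwrite("pics/c.png",o[:,:,::-1])
```

```text
scene red [([316.9, 207.0], [315, 205, 5, 5, 20]), ([271.9, 234.3], [259, 228, 24, 15, 156])]
scene red2 []
scene yel [([262.1, 244.2], [261, 242, 4, 5, 13])]
scene wheel [([316.7, 207.0], [314, 204, 6, 7, 32]), ([270.1, 237.6], [253, 227, 33, 24, 436])]
scene motor [([308.4, 220.2], [295, 210, 24, 27, 306]), ([289.7, 231.2], [276, 221, 25, 24, 352])]
side red [([254.8, 155.8], [238, 151, 32, 15, 161]), ([241.1, 244.0], [237, 240, 9, 9, 62])]
side red2 []
side yel []
side wheel [([251.0, 159.7], [230, 150, 41, 21, 573]), ([240.9, 244.3], [236, 240, 11, 10, 85])]
side motor [([248.8, 175.8], [233, 167, 30, 22, 324]), ([238.4, 206.1], [221, 186, 36, 41, 1124])]
```

View pics/c.png

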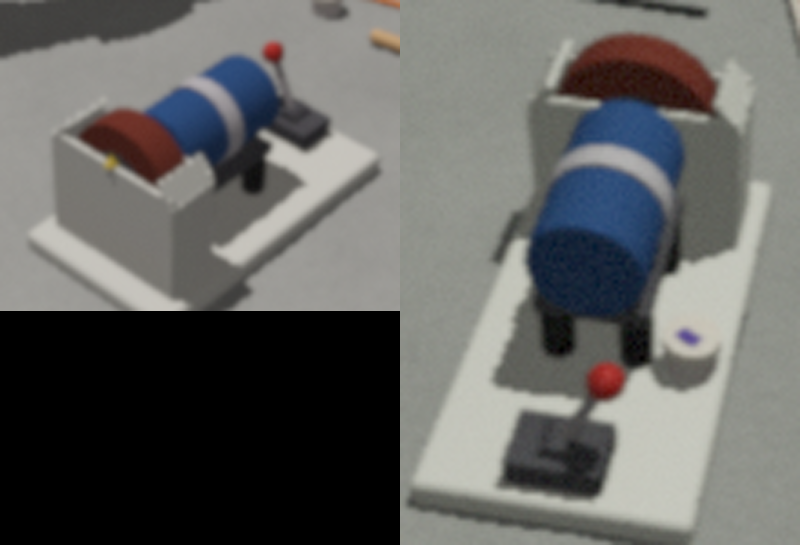

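Crop: the knob leans toward the robot side (off). The deck jar stands on the robot's side, behind the knob, near (690,350) in the crop. The pointer is at (111,162).

Run:
```python
from h import *
a=snap("scene");b=snap("side")
k,e=two(a,(316.8,207),b,(241,244.1));print("knob",k.round(1),e.round(1))
for z in(150,156,162):print("ptr",z,onz(a,(262.1,244.2),z).round(1))
p=onz(a,(262.1,244.2),156)
d=k-p
# knob in axle frame: y=296.5, x=-80 sin(.45); yaw psi of y axis
lx=-80*np.sin(.45); 
print("dist",np.hypot(*d[:2]),np.hypot(296.5,lx))
ang=np.arctan2(d[1],d[0])-np.arctan2(296.5,lx)
ax=np.array([np.cos(ang),np.sin(ang),0]);ay=np.array([-ax[1],ax[0],0])
print("yaw",ang,"ax",ax.round(3),"ay",ay.round(3))
w=p+28.5*ay;w[2]=130;print("wheel",w.round(1))
w2=k-296.5*ay+28.5*ay-lx*ax;w2[2]=130;print("wheel from knob",w2.round(1))
for n,s in(("scene",a),("side",b)):
    for q in (0,):print(n,"wheel top proj",np.round(proj(s,w+[0,0,65]),1),"motor end",np.round(proj(s,w+185*ay),1),"lips",np.round(proj(s,w+62*ax+[0,0,41]),1),np.round(proj(s,w-62*ax+[0,0,41]),1))
print("jar",onz(b,(264,234),25+34).round(1))
st=ctrl.get_state()
from scipy.spatial.transform import Rotation as R
M=R.from_quat(st["tool_rot"]).as_matrix();print(M.round(3))
```

```text
knob [533.9 141.5 121.6] 0.2
ptr 150 [ 530.7 -147.7  150. ]
ptr 156 [ 535.3 -153.3  156. ]
ptr 162 [ 539.8 -158.9  162. ]
dist 294.7856192573488 298.53491940061866
yaw -0.11207805154192862 ax [ 0.994 -0.112  0.   ] ay [0.112 0.994 0.   ]
wheel [ 538.4 -125.   130. ]
wheel from knob [ 538.5 -128.7  130. ]
scene wheel top proj [268.8 229.2] motor end [309.4 219.5] lips [284.5 245.1] [254.  226.8]
side wheel top proj [251.4 152.6] motor end [235.2 216.2] lips [229.9 156.9] [273.5 162.5]
jar [488.   47.1  59. ]
[[-0.955  0.296 -0.   ]
 [ 0.296  0.955 -0.001]
 [-0.    -0.001 -1.   ]]
```

```bash
python3 -m inch '[[0,-30,-28,0,0,0,-0.1],[0,-30,-28,0,0,0,-0.088],[0,-30,-28,0,0,0,0],[0,-30,-28,0,0,0,0],[0,-30,-28,0,0,0,0]]' 20
python3 -m inch '[[0,-30,-28,0,0,0,0],[0,-30,-28,0,0,0,0],[0,-30,-28,0,0,0,0],[0,-30,-28,0,0,0,0],[0,-30,-28,0,0,0,0]]'
python3 -m inch '[[0,-12,-38,0,0,0,0],[0,-12,-38,0,0,0,0],[0,-12,-38,0,0,0,0],[0,-12,-38,0,0,0,0],[0,-12,-38,0,0,0,0]]'
```

```text
time_s: 0.72
ee_pos: [317.6, 456.4, 231.4]
tool_rot: [0.056, 0.998, 0.0, 0.0]
ft_force: [0.5, -0.1, 0.4]
finger_gap: 25.6
gripper_force: 0.0
time_s: 1.13
ee_pos: [451.0, 300.4, 231.6]
tool_rot: [0.056, 0.998, 0.0, 0.0]
ft_force: [0.4, 1.0, -0.9]
finger_gap: 0.0
gripper_force: 0.0
time_s: 1.55
ee_pos: [488.2, 104.6, 231.5]
tool_rot: [0.056, 0.998, 0.0, 0.0]
ft_force: [0.9, -0.2, 0.7]
finger_gap: 0.0
gripper_force: 0.0
```

```bash
python3 -m inch '[[0,-8.5,-37.6,0,0,0,0],[0,-8.5,-37.6,0,0,0,0],[0,-8.5,-37.6,0,0,0,0]]' >/dev/null
python3 -m inch '[[0,-8.5,-37.6,0,0,0,0],[0,-8.5,-37.6,0,0,0,0],[0,-8.5,-37.6,0,0,0,0],[0,0,0,0,0,0,0]]'
python3 - <<'E'
from h import *
a=snap("scene");w=snap("wrist");b=snap("side")
o=np.zeros((420,800,3),np.uint8)
o[:,:480]=w["pixels"][:,40:520];o[:210,480:]=cv2.resize(a["pixels"][180:285,205:365],(320,210));o[210:,480:]=cv2.resize(b["pixels"][100:205,170:330],(320,210))
cv2.imwrite("pics/d.png",o[:,:,::-1])
ax=np.array([.994,-.112,0]);c=np.array([538.5,-127.5,130])
for n in [c+[0,0,65],c+62*ax+[0,0,41],c-62*ax+[0,0,41],ctrl.get_state()["ee_pos"]]:print(np.round(proj(w,n)),np.round(proj(a,n)),np.round(proj(b,n)))
E
```

```text
time_s: 2.13
ee_pos: [512.8, -131.8, 232.0]
tool_rot: [0.061, 0.998, -0.001, 0.001]
ft_force: [-0.3, 0.0, 0.2]
finger_gap: -0.0
gripper_force: 0.0
[284. 283.] [268. 230.] [251. 152.]
[283. 351.] [284. 246.] [230. 156.]
[283. 165.] [254. 227.] [274. 162.]
[288. 269.] [262. 216.] [260. 142.]
```

View pics/d.png

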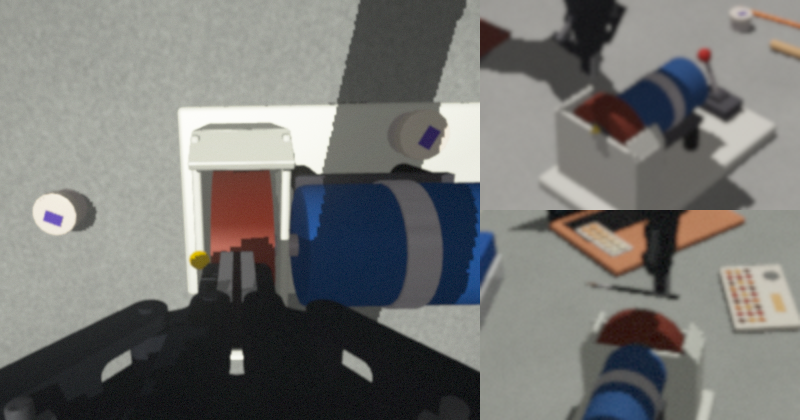

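The wrist view shows the wheel strip at columns 252–312, matching my estimate. The pointer is at (239,260), and the shut fingertips at about (277,255) are over the wheel.

```bash
python3 -m inch '[[0,0,0,28,0,0,0],[0,0,0,0,0,0,0],[0,0,0,0,0,0,0]]'; python3 -m inch '[[0,0,0,0,0,0,0],[0,0,0,0,0,0,0],[0,0,0,0,0,0,0]]'|head -4
python3 - <<'E'
from h import *
w=snap("wrist");print(np.round(proj(w,ctrl.get_state()["ee_pos"])))
print([x for x in blobs(w,(15,120,100),(40,255,255),20)])
print(onz(w,blobs(w,(15,120,100),(40,255,255),20)[0][0],159))
save(w,"e.png")
E
```

```text
time_s: 2.53
ee_pos: [512.7, -121.7, 202.6]
tool_rot: [0.055, 0.998, 0.0, -0.001]
ft_force: [-0.1, -0.2, 0.3]
finger_gap: -0.0
gripper_force: 0.0
time_s: 2.78
ee_pos: [514.0, -123.1, 204.3]
tool_rot: [0.056, 0.998, 0.0, 0.001]
ft_force: [-0.4, 0.4, 0.3]
[277. 269.]
[([225.0, 277.3], [214, 268, 22, 20, 343])]
[ 536.62851341 -155.97133444  159.        ]
```

```bash
python3 -m inch '[[0,0,0,3,0,0,0],[0,0,0,2,0,0,0],[0,0,0,0,0,0,0]]' | sed -n '2p;4p'; python3 -m inch '[[0,0,0,1,0,0,0],[0,0,0,0,0,0,0]]' | sed -n '2p;4p';  python3 -m inch '[[0,0,0,0.7,0,0,0],[0,0,0,0,0,0,0]]' | sed -n '2p;4p'
```

```text
ee_pos: [513.3, -123.3, 197.9]
ft_force: [0.4, 0.5, -0.1]
ee_pos: [513.4, -123.4, 197.1]
ft_force: [-0.7, -0.1, -0.6]
ee_pos: [513.5, -123.3, 196.5]
ft_force: [0.5, -0.1, 0.5]
```

```bash
python3 -m inch '[[0,0,0,1,0,0,0],[0,0,0,0,0,0,0]]' | sed -n '2p;4p'; python3 -m inch '[[0,0,0,1,0,0,0],[0,0,0,0,0,0,0]]' | sed -n '2p;4p';  python3 -m inch '[[0,0,0,1,0,0,0],[0,0,0,0,0,0,0]]' | sed -n '2p;4p'
```

```text
ee_pos: [513.5, -123.3, 195.5]
ft_force: [0.1, 0.2, -0.3]
ee_pos: [513.5, -123.3, 194.5]
ft_force: [0.3, -0.2, -0.5]
ee_pos: [513.4, -123.3, 193.5]
ft_force: [0.5, -0.5, 0.6]
```

```bash
python3 -m inch '[[0,0,0,0.8,0,0,0],[0,0,0,0,0,0,0]]' | sed -n '2p;4p'; python3 -m inch '[[0,0,0,0.8,0,0,0],[0,0,0,0,0,0,0]]' | sed -n '2p;4p';  python3 -m inch '[[0,0,0,0.8,0,0,0],[0,0,0,0,0,0,0]]' | sed -n '2p;4p'
```

```text
ee_pos: [513.4, -123.3, 192.7]
ft_force: [-1.2, 0.1, -0.4]
ee_pos: [513.5, -123.3, 191.9]
ft_force: [0.3, -0.0, -0.0]
ee_pos: [513.5, -123.3, 191.1]
ft_force: [0.2, 0.3, -0.1]
```

```bash
python3 -m inch '[[0,0,0,0.8,0,0,0],[0,0,0,0,0,0,0]]' | sed -n '2p;4p'; python3 -m inch '[[0,0,0,0.8,0,0,0],[0,0,0,0,0,0,0]]' | sed -n '2p;4p'
```

```text
ee_pos: [513.4, -123.3, 190.3]
ft_force: [0.9, -0.0, 0.2]
ee_pos: [513.5, -123.3, 189.5]
ft_force: [-0.3, 0.1, -0.0]
```

View pics/e.png

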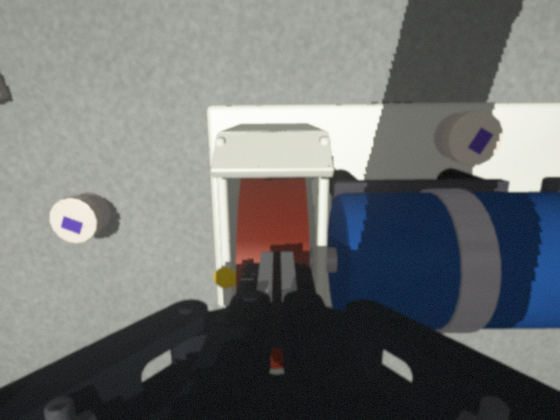

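The wrist view shows the fingers centred over the wheel strip (columns 237–311), not yet in contact.

```bash
python3 -m inch '[[0,0,0,0.8,0,0,0],[0,0,0,0,0,0,0]]' | sed -n '2p;4p'; python3 -m inch '[[0,0,0,0.7,0,0,0],[0,0,0,0,0,0,0]]' | sed -n '2p;4p'; python3 -m inch '[[0,0,0,0.7,0,0,0],[0,0,0,0,0,0,0]]' | sed -n '2p;4p'
```

```text
ee_pos: [513.4, -123.3, 188.7]
ft_force: [-0.3, 0.1, -0.3]
ee_pos: [513.5, -123.3, 188.1]
ft_force: [-0.5, -0.5, 1.5]
ee_pos: [513.6, -123.3, 187.5]
ft_force: [-1.0, 0.2, 1.7]
```

```bash
python3 -m inch '[[0,-4,0,-0.6,0,0,0],[0,-4,0,-0.6,0,0,0]]' | sed -n '2p;4p'; python3 -m inch '[[0,-4,0,-0.4,0,0,0],[0,-4,0,-0.2,0,0,0]]' | sed -n '2p;4p';python3 -m inch '[[0,0,0,0,0,0,0]]' | sed -n '2p;4p'
```

```text
ee_pos: [521.8, -124.2, 189.1]
ft_force: [-1.7, -0.0, 5.7]
ee_pos: [530.5, -125.2, 190.0]
ft_force: [-0.8, 0.6, 5.9]
ee_pos: [531.1, -125.2, 190.0]
ft_force: [0.5, 1.0, 6.5]
```

```bash
python3 -m inch '[[0,-4,0,-0.4,0,0,0],[0,-4,0,-0.1,0,0,0]]' | sed -n '2p;4p'; python3 -m inch '[[0,-4,0,-0.1,0,0,0],[0,-4,0,0,0,0,0]]' | sed -n '2p;4p';python3 -m inch '[[0,0,0,0,0,0,0]]' | sed -n '2p;4p'
python3 - <<'E'
from h import *
save(snap("wrist"),"f.png")
E
```

```text
ee_pos: [538.4, -126.0, 190.4]
ft_force: [0.9, 1.3, 5.2]
ee_pos: [546.2, -126.8, 190.2]
ft_force: [0.0, 1.3, 5.4]
ee_pos: [546.5, -126.8, 190.1]
ft_force: [0.6, 2.4, 5.9]
```

```bash
python3 -m inch '[[0,-4,0,-0.1,0,0,0],[0,-4,0,0.1,0,0,0]]' | sed -n '2p;4p'; python3 -m inch '[[0,-4,0,0.4,0,0,0],[0,-4,0,0.6,0,0,0]]' | sed -n '2p;4p';python3 -m inch '[[0,0,0,0,0,0,0]]' | sed -n '2p;4p'
python3 - <<'E'
from h import *
save(snap("wrist"),"g.png")
E
```

```text
ee_pos: [553.8, -127.6, 190.0]
ft_force: [-0.3, 0.7, 4.3]
ee_pos: [561.8, -128.5, 188.8]
ft_force: [-0.1, 1.7, 3.4]
ee_pos: [562.1, -128.6, 188.6]
ft_force: [1.8, 2.2, 4.2]
```

```bash
python3 -m inch '[[0,0,0,-15,0,0,0],[0,25,0,0,0,0,0],[0,24,0,0,0,0,0],[0,0,0,0,0,0,0]]' | sed -n '2p;4p'
python3 - <<'E'
from h import *
w=snap("wrist");a=snap("scene");b=snap("side")
o=np.zeros((420,800,3),np.uint8)
o[:,:480]=w["pixels"][:,40:520];o[:210,480:]=cv2.resize(a["pixels"][180:285,205:365],(320,210));o[210:,480:]=cv2.resize(b["pixels"][120:225,170:330],(320,210))
cv2.imwrite("pics/g2.png",o[:,:,::-1])
E
```

```text
ee_pos: [508.5, -124.0, 203.0]
ft_force: [0.2, -0.7, 0.2]
```

View pics/g2.png

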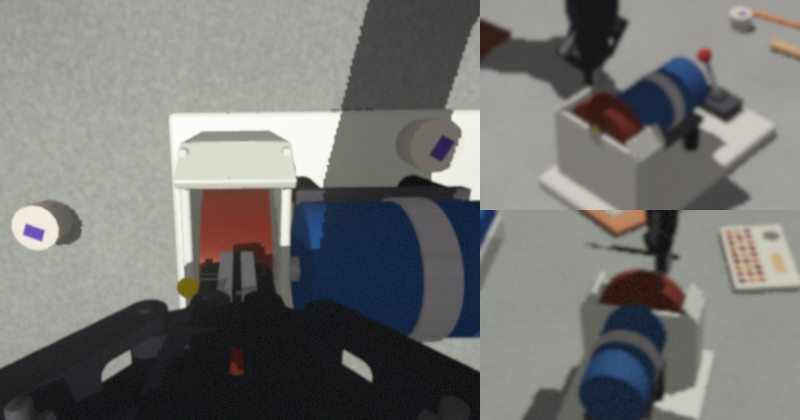

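Still no mark in any view: wheel strip plain red-brown. Second stroke.

```bash
python3 -m inch '[[0,0,0,9,0,0,0],[0,0,0,1.8,0,0,0],[0,0,0,0,0,0,0]]' | sed -n '1,2p;4p'; python3 -m inch '[[0,0,0,0.8,0,0,0],[0,0,0,0,0,0,0]]' | sed -n '2p;4p';python3 -m inch '[[0,0,0,0.6,0,0,0],[0,0,0,0,0,0,0]]' | sed -n '2p;4p'
```

```text
time_s: 7.33
ee_pos: [512.2, -123.2, 191.7]
ft_force: [-0.1, 0.0, 0.2]
ee_pos: [512.6, -123.3, 191.9]
ft_force: [0.4, 0.0, -0.3]
ee_pos: [512.6, -123.2, 191.6]
ft_force: [0.7, 0.1, -0.1]
```

```bash
for i in 1; do python3 -m inch '[[0,0,0,1.2,0,0,0],[0,0,0,0,0,0,0]]' | sed -n '2p;4p'; done; python3 -m inch '[[0,0,0,0.7,0,0,0],[0,0,0,0,0,0,0]]' | sed -n '2p;4p';python3 -m inch '[[0,0,0,0.6,0,0,0],[0,0,0,0,0,0,0]]' | sed -n '2p;4p'
```

```text
ee_pos: [512.5, -123.2, 190.3]
ft_force: [-0.7, 0.7, -0.5]
ee_pos: [512.5, -123.2, 189.6]
ft_force: [0.4, -0.5, 0.5]
ee_pos: [512.5, -123.2, 189.1]
ft_force: [-0.8, -0.7, -0.6]
```

```bash
python3 -m inch '[[0,0,0,0.7,0,0,0],[0,0,0,0,0,0,0]]' | sed -n '2p;4p'; python3 -m inch '[[0,0,0,0.6,0,0,0],[0,0,0,0,0,0,0]]' | sed -n '2p;4p';python3 -m inch '[[0,0,0,0.4,0,0,0],[0,0,0,0,0,0,0]]' | sed -n '2p;4p'
```

```text
ee_pos: [512.5, -123.2, 188.4]
ft_force: [-0.6, 0.2, 0.3]
ee_pos: [512.5, -123.2, 187.8]
ft_force: [0.2, -0.3, 0.6]
ee_pos: [512.6, -123.2, 187.5]
ft_force: [-0.5, 1.2, 1.9]
```

```bash
python3 -m inch '[[0,-4,0,-0.7,0,0,0],[0,-4,0,-0.7,0,0,0]]' | sed -n '2p;4p'; python3 -m inch '[[0,-4,0,-0.6,0,0,0],[0,-4,0,-0.4,0,0,0]]' | sed -n '2p;4p';python3 -m inch '[[0,0,0,0,0,0,0]]' | sed -n '2p;4p'
```

```text
ee_pos: [520.8, -124.1, 189.2]
ft_force: [-0.7, 0.2, 3.3]
ee_pos: [529.3, -125.0, 190.3]
ft_force: [-0.9, 0.4, 4.5]
ee_pos: [529.7, -125.1, 190.3]
ft_force: [0.6, 1.5, 4.3]
```

```bash
python3 -m inch '[[0,-4,0,-0.3,0,0,0],[0,-4,0,-0.2,0,0,0]]' | sed -n '2p;4p'; python3 -m inch '[[0,-4,0,-0.2,0,0,0],[0,-4,0,-0.2,0,0,0]]' | sed -n '2p;4p';python3 -m inch '[[0,0,0,0,0,0,0]]' | sed -n '2p;4p'
```

```text
ee_pos: [536.8, -125.8, 190.6]
ft_force: [-0.8, 1.3, 5.1]
ee_pos: [544.8, -126.6, 190.8]
ft_force: [0.6, 1.4, 5.1]
ee_pos: [545.2, -126.7, 190.8]
ft_force: [-0.3, 1.7, 3.6]
```

```bash
python3 -m inch '[[0,-4,0,-0.1,0,0,0],[0,-4,0,0.1,0,0,0]]' | sed -n '2p;4p'; python3 -m inch '[[0,-4,0,0.3,0,0,0],[0,-4,0,0.5,0,0,0]]' | sed -n '2p;4p';python3 -m inch '[[0,-4,0,0.7,0,0,0],[0,0,0,0,0,0,0]]' | sed -n '2p;4p'
python3 -m inch '[[0,0,0,-15,0,0,0],[0,27,0,0,0,0,0],[0,26,0,0,0,0,0],[0,0,0,6,0,0,0]]' | sed -n '1,2p;4p'
cat > look.py <<'E'
from h import *
import sys
w=snap("wrist");a=snap("scene");b=snap("side")
c=np.array([539,-127.5,130]);ax=np.array([.994,-.112,0]);ay=np.array([.112,.994,0])
for n,s in(("wrist",w),("scene",a),("side",b)):
    r=[]
    hsv=cv2.cvtColor(s["pixels"],cv2.COLOR_RGB2HSV)
    for t in range(-56,57,4):
        X=c+63*(np.sin(np.radians(t))*ax+np.array([0,0,np.cos(np.radians(t))]))
        v=[]
        for y in(-10,0,10):
            u=np.round(proj(s,X+y*ay)).astype(int);v.append(int(hsv[u[1],u[0],1]))
        r.append(min(v))
    print(n,dict(zip(range(-56,57,4),r)))
o=np.zeros((420,800,3),np.uint8)
o[:,:480]=w["pixels"][:,40:520];o[:210,480:]=cv2.resize(a["pixels"][180:285,205:365],(320,210));o[210:,480:]=cv2.resize(b["pixels"][120:225,170:330],(320,210))
cv2.imwrite("pics/"+sys.argv[1],o[:,:,::-1])
E
python3 look.py h1.png
```

```text
ee_pos: [552.5, -127.5, 190.8]
ft_force: [0.3, 2.4, 4.8]
ee_pos: [560.7, -128.5, 189.9]
ft_force: [0.5, 2.4, 4.2]
ee_pos: [564.9, -129.1, 188.9]
ft_force: [2.0, 1.9, 2.9]
time_s: 10.33
ee_pos: [508.0, -124.3, 198.4]
ft_force: [1.0, -1.2, 0.5]
wrist {-56: 146, -52: 149, -48: 153, -44: 163, -40: 170, -36: 159, -32: 77, -28: 30, -24: 8, -20: 5, -16: 9, -12: 24, -8: 0, -4: 9, 0: 33, 4: 44, 8: 43, 12: 44, 16: 31, 20: 49, 24: 32, 28: 29, 32: 35, 36: 55, 40: 15, 44: 26, 48: 21, 52: 13, 56: 33}
scene {-56: 122, -52: 96, -48: 103, -44: 78, -40: 93, -36: 107, -32: 124, -28: 106, -24: 145, -20: 152, -16: 142, -12: 125, -8: 145, -4: 152, 0: 152, 4: 140, 8: 140, 12: 149, 16: 154, 20: 159, 24: 151, 28: 154, 32: 155, 36: 154, 40: 150, 44: 151, 48: 152, 52: 154, 56: 139}
side {-56: 134, -52: 143, -48: 161, -44: 153, -40: 152, -36: 156, -32: 149, -28: 94, -24: 14, -20: 20, -16: 14, -12: 35, -8: 107, -4: 138, 0: 122, 4: 88, 8: 119, 12: 119, 16: 141, 20: 125, 24: 120, 28: 94, 32: 95, 36: 130, 40: 84, 44: 81, 48: 78, 52: 66, 56: 29}
```

```bash
python3 -m inch '[[0,0,0,7,0,0,0],[0,0,0,0,0,0,0],[0,0,0,0,0,0,0]]' | sed -n '2p;4p'; python3 -m inch '[[0,0,0,0.8,0,0,0],[0,0,0,0,0,0,0]]' | sed -n '2p;4p';python3 -m inch '[[0,0,0,0.6,0,0,0],[0,0,0,0,0,0,0]]' | sed -n '2p;4p'
```

```text
ee_pos: [511.6, -123.2, 190.6]
ft_force: [0.2, -0.1, 0.1]
ee_pos: [511.7, -123.2, 190.2]
ft_force: [0.8, -0.5, -0.2]
ee_pos: [511.7, -123.2, 189.9]
ft_force: [0.9, -0.6, 0.9]
```

```bash
python3 -m inch '[[0,0,0,0.5,0,0,0],[0,0,0,0,0,0,0]]' | sed -n '2p;4p';python3 -m inch '[[0,0,0,0.3,0,0,0],[0,0,0,0,0,0,0]]' | sed -n '2p;4p'
```

```text
ee_pos: [511.6, -123.1, 189.5]
ft_force: [-0.6, -0.4, 1.6]
ee_pos: [511.6, -123.2, 189.2]
ft_force: [-0.7, -0.1, 2.3]
```

```bash
python3 -m inch '[[0,-4,0,-0.9,0,0,0],[0,-4,0,-0.9,0,0,0]]' | sed -n '2p;4p'; python3 -m inch '[[0,-4,0,-0.7,0,0,0],[0,-4,0,-0.6,0,0,0]]' | sed -n '2p;4p';python3 -m inch '[[0,0,0,0,0,0,0]]' | sed -n '2p;4p'
```

```text
ee_pos: [519.7, -124.0, 191.2]
ft_force: [-2.3, 0.2, 4.8]
ee_pos: [528.2, -124.9, 192.5]
ft_force: [0.1, 0.1, 4.8]
ee_pos: [528.7, -125.0, 192.5]
ft_force: [-0.2, 0.4, 5.7]
```

```bash
python3 -m inch '[[0,-4,0,-0.5,0,0,0],[0,-4,0,-0.4,0,0,0]]' | sed -n '2p;4p'; python3 -m inch '[[0,-4,0,-0.3,0,0,0],[0,-4,0,-0.2,0,0,0]]' | sed -n '2p;4p';python3 -m inch '[[0,0,0,0,0,0,0]]' | sed -n '2p;4p'
```

```text
ee_pos: [535.9, -125.7, 193.2]
ft_force: [-0.4, 0.6, 4.4]
ee_pos: [543.9, -126.6, 193.6]
ft_force: [0.1, 0.9, 5.3]
ee_pos: [544.2, -126.7, 193.5]
ft_force: [0.7, 1.5, 5.3]
```

```bash
python3 -m inch '[[0,-4,0,-0.3,0,0,0],[0,-4,0,-0.1,0,0,0]]' | sed -n '2p;4p'; python3 -m inch '[[0,-4,0,0.1,0,0,0],[0,-4,0,0.3,0,0,0]]' | sed -n '2p;4p';python3 -m inch '[[0,-4,0,0.5,0,0,0],[0,0,0,0,0,0,0]]' | sed -n '2p;4p'
python3 -m inch '[[0,0,0,-12,0,0,0],[0,27,0,0,0,0,0],[0,26,0,0,0,0,0],[0,0,0,0,0,0,0]]' | sed -n '1,2p;4p'
python3 look.py h2.png
```

```text
ee_pos: [551.5, -127.4, 193.9]
ft_force: [-0.7, 1.3, 3.4]
ee_pos: [559.6, -128.4, 193.4]
ft_force: [-0.2, 2.2, 2.5]
ee_pos: [563.8, -129.1, 192.6]
ft_force: [0.8, 0.7, 1.6]
time_s: 13.07
ee_pos: [506.7, -123.9, 205.4]
ft_force: [0.4, -0.6, 0.6]
wrist {-56: 148, -52: 157, -48: 159, -44: 161, -40: 171, -36: 160, -32: 137, -28: 28, -24: 6, -20: 0, -16: 3, -12: 23, -8: 17, -4: 20, 0: 0, 4: 0, 8: 43, 12: 36, 16: 49, 20: 28, 24: 18, 28: 12, 32: 55, 36: 62, 40: 44, 44: 32, 48: 32, 52: 41, 56: 41}
scene {-56: 149, -52: 129, -48: 143, -44: 131, -40: 144, -36: 146, -32: 149, -28: 140, -24: 150, -20: 153, -16: 152, -12: 150, -8: 152, -4: 149, 0: 149, 4: 152, 8: 156, 12: 158, 16: 158, 20: 161, 24: 160, 28: 159, 32: 157, 36: 154, 40: 159, 44: 161, 48: 152, 52: 158, 56: 132}
side {-56: 148, -52: 150, -48: 154, -44: 148, -40: 150, -36: 153, -32: 159, -28: 146, -24: 156, -20: 158, -16: 148, -12: 138, -8: 125, -4: 139, 0: 170, 4: 130, 8: 151, 12: 133, 16: 154, 20: 139, 24: 130, 28: 150, 32: 145, 36: 142, 40: 126, 44: 128, 48: 108, 52: 78, 56: 34}
```

No mark yet after about 147°, so the fourth stroke goes the same way.

```bash
python3 -m inch '[[0,0,0,10,0,0,0],[0,0,0,0,0,0,0],[0,0,0,0,0,0,0]]' | sed -n '2p;4p'; python3 -m inch '[[0,0,0,0.8,0,0,0],[0,0,0,0,0,0,0]]' | sed -n '2p;4p';python3 -m inch '[[0,0,0,0.6,0,0,0],[0,0,0,0,0,0,0]]' | sed -n '2p;4p'
```

```text
ee_pos: [510.4, -123.0, 194.1]
ft_force: [0.1, 0.6, -0.1]
ee_pos: [510.6, -123.1, 194.0]
ft_force: [-0.0, 0.7, 0.5]
ee_pos: [510.6, -123.0, 193.6]
ft_force: [0.1, -0.1, 0.0]
```

```bash
python3 -m inch '[[0,0,0,0.7,0,0,0],[0,0,0,0,0,0,0]]' | sed -n '2p;4p';python3 -m inch '[[0,0,0,0.6,0,0,0],[0,0,0,0,0,0,0]]' | sed -n '2p;4p';python3 -m inch '[[0,0,0,0.5,0,0,0],[0,0,0,0,0,0,0]]' | sed -n '2p;4p'
```

```text
ee_pos: [510.6, -123.0, 192.9]
ft_force: [-0.1, 0.6, 0.9]
ee_pos: [510.6, -123.0, 192.4]
ft_force: [0.5, -0.7, 2.3]
ee_pos: [510.6, -123.0, 192.0]
ft_force: [-0.6, 0.0, 3.9]
```

```bash
python3 -m inch '[[0,-4,0,-1.1,0,0,0],[0,-4,0,-1,0,0,0]]' | sed -n '2p;4p'; python3 -m inch '[[0,-4,0,-0.7,0,0,0],[0,-4,0,-0.6,0,0,0]]' | sed -n '2p;4p';python3 -m inch '[[0,0,0,0,0,0,0]]' | sed -n '2p;4p'
```

```text
ee_pos: [518.8, -123.9, 194.3]
ft_force: [-2.0, 0.5, 5.1]
ee_pos: [527.3, -124.8, 195.6]
ft_force: [-1.2, 0.4, 4.8]
ee_pos: [527.8, -124.9, 195.7]
ft_force: [-0.0, 1.2, 5.4]
```

```bash
python3 -m inch '[[0,-4,0,-0.5,0,0,0],[0,-4,0,-0.4,0,0,0]]' | sed -n '2p;4p'; python3 -m inch '[[0,-4,0,-0.3,0,0,0],[0,-4,0,-0.2,0,0,0]]' | sed -n '2p;4p';python3 -m inch '[[0,0,0,0,0,0,0]]' | sed -n '2p;4p'; python3 look.py h3.png | head -1
```

```text
ee_pos: [535.1, -125.6, 196.4]
ft_force: [-0.7, 0.1, 4.6]
ee_pos: [543.0, -126.4, 196.7]
ft_force: [-0.5, 1.4, 5.0]
ee_pos: [543.3, -126.5, 196.7]
ft_force: [0.1, 1.5, 4.9]
wrist {-56: 22, -52: 22, -48: 159, -44: 161, -40: 165, -36: 167, -32: 171, -28: 157, -24: 141, -20: 129, -16: 126, -12: 132, -8: 145, -4: 155, 0: 48, 4: 36, 8: 11, 12: 5, 16: 12, 20: 9, 24: 15, 28: 29, 32: 9, 36: 26, 40: 0, 44: 16, 48: 10, 52: 18, 56: 9}
```

```bash
python3 -m inch '[[0,-4,0,-0.1,0,0,0],[0,-4,0,0,0,0,0]]' | sed -n '2p;4p'; python3 -m inch '[[0,-4,0,0.2,0,0,0],[0,-4,0,0.4,0,0,0]]' | sed -n '2p;4p';python3 -m inch '[[0,-4,0,0.6,0,0,0],[0,0,0,0,0,0,0]]' | sed -n '2p;4p'; python3 look.py h4.png | head -1
```

```text
ee_pos: [550.4, -127.3, 196.8]
ft_force: [-0.4, 2.2, 3.5]
ee_pos: [558.8, -128.3, 196.1]
ft_force: [0.6, 2.7, 3.6]
ee_pos: [563.1, -128.8, 195.3]
ft_force: [2.0, 2.3, 3.9]
wrist {-56: 153, -52: 157, -48: 153, -44: 157, -40: 56, -36: 16, -32: 27, -28: 156, -24: 157, -20: 146, -16: 134, -12: 121, -8: 128, -4: 144, 0: 162, 4: 168, 8: 167, 12: 168, 16: 160, 20: 44, 24: 7, 28: 28, 32: 0, 36: 3, 40: 3, 44: 0, 48: 23, 52: 7, 56: 10}
```

View pics/h4.png

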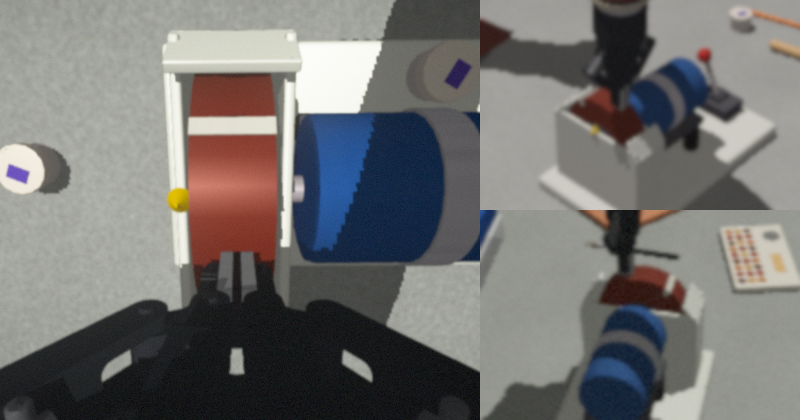

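The white mark is in view at wrist pixel (273,125), about 35° short of the top. The pointer is at (219,200).

```bash
cat > mark.py <<'E'
from h import *
import sys
ax=np.array([.994,-.112,0]);ay=np.array([.112,.994,0])
def run(R=68,dz=0,name="wrist"):
    w=snap(name)
    y=blobs(w,(15,120,100),(40,255,255),20)[0][0]
    p=onz(w,y,159); c=p+28.5*ay; c[2]=130-dz
    hsv=cv2.cvtColor(w["pixels"],cv2.COLOR_RGB2HSV)
    m=cv2.inRange(hsv,(0,0,120),(180,70,255))
    # keep pixels whose ray meets the rim within |y|<14 and |angle|<55
    A=[]
    for v,u in zip(*np.nonzero(m)):
        if abs(u-proj(w,c+[0,0,R])[0])>60: continue
        o,d=ray(w,(u,v));ol=o-c;a=np.array([ol@ax,ol[2]]);b=np.array([d@ax,d[2]])
        B=a@b;D=B*B-(b@b)*(a@a-R*R)
        if D<0: continue
        k=(-B-D**.5)/(b@b);X=ol+k*d
        t=np.degrees(np.arctan2(X@ax,X[2]))
        if abs(X@ay)<14 and abs(t)<52: A.append(t)
    h,e=np.histogram(A,np.arange(-52,53,2));print("ptr",p.round(1),"hist",{int(x):int(n) for x,n in zip(e,h) if n})
    return np.array(A)
if __name__=="__main__":
    A=run(float(sys.argv[1]),float(sys.argv[2]))
    h,e=np.histogram(A,np.arange(-52,53,2));
    lim=float(sys.argv[3]);A=A[A<lim];print("mark",np.median(A).round(2) if len(A) else None,np.percentile(A,[3,97]).round(1))
E
python3 mark.py 68 0.7 0;python3 mark.py 66 0.7 0
```

```text
ptr [ 537.3 -156.6  159. ] hist {-40: 161, -38: 268, -36: 335, -34: 335, -32: 134, 32: 10}
mark -35.12 [-38.5 -31.5]
ptr [ 537.3 -156.5  159. ] hist {-42: 24, -40: 325, -38: 260, -36: 333, -34: 272, 34: 7, 36: 7}
mark -36.32 [-39.9 -32.5]
```

```bash
python3 -m inch '[[0,0,0,-10,0,0,0],[0,21,0,0,0,0,0],[0,20,0,0,0,0,0],[0,0,0,4,0,0,0],[0,0,0,0,0,0,0]]' | sed -n '1,2p;4p'; python3 -m inch '[[0,0,0,0,0,0,0],[0,0,0,1,0,0,0],[0,0,0,0,0,0,0]]' | sed -n '2p;4p'; python3 -m inch '[[0,0,0,0.7,0,0,0],[0,0,0,0,0,0,0]]' | sed -n '2p;4p'; python3 mark.py 68 0 -20
```

```text
time_s: 16.45
ee_pos: [520.3, -124.6, 201.5]
ft_force: [-0.3, 1.1, -0.5]
ee_pos: [521.8, -124.4, 200.4]
ft_force: [0.0, -0.6, -0.3]
ee_pos: [521.6, -124.3, 199.6]
ft_force: [0.3, -0.9, -0.0]
ptr [ 536.4 -156.3  159. ] hist {-40: 33, -38: 305, -36: 305, -34: 305, -32: 182, -22: 1, -20: 2}
mark -34.6 [-37.9 -31. ]
```

```bash
python3 -m inch '[[0,0,0,0.8,0,0,0],[0,0,0,0,0,0,0]]' | sed -n '2p;4p';python3 -m inch '[[0,0,0,0.7,0,0,0],[0,0,0,0,0,0,0]]' | sed -n '2p;4p';python3 -m inch '[[0,0,0,0.6,0,0,0],[0,0,0,0,0,0,0]]' | sed -n '2p;4p'
```

```text
ee_pos: [521.5, -124.2, 198.9]
ft_force: [-0.2, -0.1, -0.6]
ee_pos: [521.4, -124.2, 198.2]
ft_force: [0.5, -0.1, -0.5]
ee_pos: [521.5, -124.2, 197.7]
ft_force: [0.4, -0.1, 0.1]
```

```bash
python3 -m inch '[[0,0,0,0.7,0,0,0],[0,0,0,0,0,0,0]]' | sed -n '2p;4p';python3 -m inch '[[0,0,0,0.6,0,0,0],[0,0,0,0,0,0,0]]' | sed -n '2p;4p'
```

```text
ee_pos: [521.5, -124.2, 197.1]
ft_force: [-0.9, 0.0, 3.1]
ee_pos: [521.6, -124.2, 196.7]
ft_force: [-0.5, -0.1, 3.8]
```

```bash
python3 -m inch '[[0,-4,0,-0.4,0,0,0],[0,-4,0,-0.3,0,0,0]]' | sed -n '2p;4p'; python3 -m inch '[[0,-4,0,-0.2,0,0,0],[0,-4,0,-0.1,0,0,0]]' | sed -n '2p;4p';python3 -m inch '[[0,0,0,0,0,0,0]]' | sed -n '2p;4p'; python3 mark.py 68 0.8 -10
```

```text
ee_pos: [529.9, -125.1, 197.5]
ft_force: [-0.7, 1.0, 4.2]
ee_pos: [538.3, -126.0, 197.8]
ft_force: [0.3, -0.0, 4.8]
ee_pos: [538.7, -126.1, 197.7]
ft_force: [-0.4, 1.0, 5.8]
ptr [ 536.8 -156.4  159. ] hist {-24: 342, -22: 325, -20: 390, -18: 260, -8: 2}
mark -20.22 [-23.5 -16.6]
```

```bash
python3 -m inch '[[0,-4,0,-0.2,0,0,0],[0,-4,0,0,0,0,0]]' | sed -n '2p;4p'; python3 -m inch '[[0,-4,0,0,0,0,0],[0,-4,0,0.3,0,0,0]]' | sed -n '2p;4p';python3 -m inch '[[0,0,0,0,0,0,0]]' | sed -n '2p;4p'; python3 mark.py 68 0.8 5
```

```text
ee_pos: [546.1, -126.8, 197.9]
ft_force: [-0.7, 1.4, 5.6]
ee_pos: [554.3, -127.7, 197.6]
ft_force: [-0.3, 1.2, 4.0]
ee_pos: [554.7, -127.8, 197.6]
ft_force: [1.2, 0.6, 5.2]
ptr [ 537.  -156.8  159. ] hist {-12: 11, -10: 402, -8: 361, -6: 376, -4: 210}
mark -6.71 [-9.9 -3.1]
```

```bash
python3 -m inch '[[0,-3.5,0,0.3,0,0,0],[0,-3.5,0,0.4,0,0,0],[0,0,0,0,0,0,0]]' | sed -n '2p;4p';  python3 mark.py 68 0.8 10
python3 - <<'E'
from h import *
a=snap("scene");b=snap("side");w=snap("wrist");save(w,"k.png")
yw=blobs(w,(15,120,100),(40,255,255),20)[0][0]
print(two(a,(262.1,244.2),w,yw))
for s,n,R in((a,"scene",(240,215,300,260)),(b,"side",(220,140,285,175))):
    hsv=cv2.cvtColor(s["pixels"],cv2.COLOR_RGB2HSV)[R[1]:R[3],R[0]:R[2]]
    c=np.array([539.2,-127.6,130]);ay=np.array([.112,.994,0]);ax=np.array([.994,-.112,0])
    for t in range(-16,17,2):
        X=c+67.5*(np.sin(np.radians(t))*ax+np.array([0,0,np.cos(np.radians(t))]))
        q=[np.round(proj(s,X+y*ay)).astype(int) for y in(-8,0,8)]
        print(n,t,[s["pixels"][v,u].tolist() for u,v in q])
E
```

```text
ee_pos: [561.4, -128.5, 196.7]
ft_force: [0.9, 1.5, 4.8]
ptr [ 537.3 -156.6  159. ] hist {-6: 76, -4: 408, -2: 337, 0: 331, 2: 198}
mark -0.91 [-4.2  2.8]
(array([ 537.42605251, -156.39708466,  159.09965319]), np.float64(0.567854030160826))
scene -16 [[117, 54, 45], [118, 57, 48], [118, 60, 51]]
scene -14 [[119, 59, 50], [118, 57, 48], [118, 60, 51]]
scene -12 [[124, 76, 67], [122, 67, 59], [122, 72, 64]]
scene -10 [[143, 112, 103], [153, 130, 122], [121, 85, 77]]
scene -8 [[143, 112, 103], [153, 130, 122], [146, 126, 118]]
scene -6 [[164, 147, 139], [166, 150, 143], [122, 109, 104]]
scene -4 [[177, 166, 158], [166, 150, 143], [122, 109, 104]]
scene -2 [[179, 169, 161], [166, 157, 150], [78, 74, 71]]
scene 0 [[165, 153, 146], [166, 157, 150], [78, 74, 71]]
scene 2 [[140, 114, 106], [126, 118, 112], [35, 34, 34]]
scene 4 [[123, 85, 77], [67, 49, 46], [25, 23, 26]]
scene 6 [[123, 85, 77], [67, 49, 46], [25, 23, 26]]
scene 8 [[110, 53, 45], [57, 35, 34], [34, 33, 35]]
scene 10 [[110, 53, 45], [57, 35, 34], [31, 31, 32]]
scene 12 [[103, 49, 40], [55, 38, 37], [52, 51, 53]]
scene 14 [[85,
[... 329 characters left out ...]
59], [111, 53, 40], [113, 56, 45]]
side -6 [[143, 118, 106], [117, 72, 62], [134, 106, 95]]
side -4 [[143, 118, 106], [159, 150, 138], [168, 159, 148]]
side -2 [[172, 164, 152], [180, 179, 167], [186, 184, 172]]
side 0 [[184, 183, 172], [184, 182, 171], [186, 184, 172]]
side 2 [[168, 162, 152], [166, 157, 146], [184, 182, 170]]
side 4 [[131, 110, 99], [166, 157, 146], [162, 151, 139]]
side 6 [[112, 70, 56], [136, 107, 98], [125, 93, 82]]
side 8 [[112, 70, 56], [113, 71, 61], [108, 57, 50]]
side 10 [[101, 61, 52], [101, 70, 62], [99, 53, 46]]
side 12 [[94, 75, 72], [86, 71, 68], [99, 53, 46]]
side 14 [[84, 81, 77], [65, 61, 60], [84, 47, 40]]
side 16 [[59, 61, 60], [65, 61, 60], [63, 31, 26]]
```

```bash
python3 -m inch '[[0,-0.7,0,0,0,0,0],[0,0,0,0,0,0,0],[0,0,0,-10,0,0,0],[0,0,0,-30,0,0,0],[0,0,0,0,0,0,0]]' | sed -n '1,2p;4p';  python3 mark.py 68.5 0 15
python3 - <<'E'
from h import *
w=snap("wrist");b=snap("side");a=snap("scene")
o=np.zeros((420,800,3),np.uint8)
o[:,:480]=w["pixels"][:,40:520];o[:210,480:]=cv2.resize(a["pixels"][180:285,205:365],(320,210));o[210:,480:]=cv2.resize(b["pixels"][120:225,170:330],(320,210))
cv2.imwrite("pics/m.png",o[:,:,::-1])
E
```

```text
time_s: 19.55
ee_pos: [562.1, -129.7, 241.0]
ft_force: [1.3, 0.1, 0.9]
ptr [ 537.4 -156.1  159. ] hist {-6: 163, -4: 208, -2: 260, 0: 208, 2: 12}
mark -1.39 [-5.   1.8]
```

View pics/m.png

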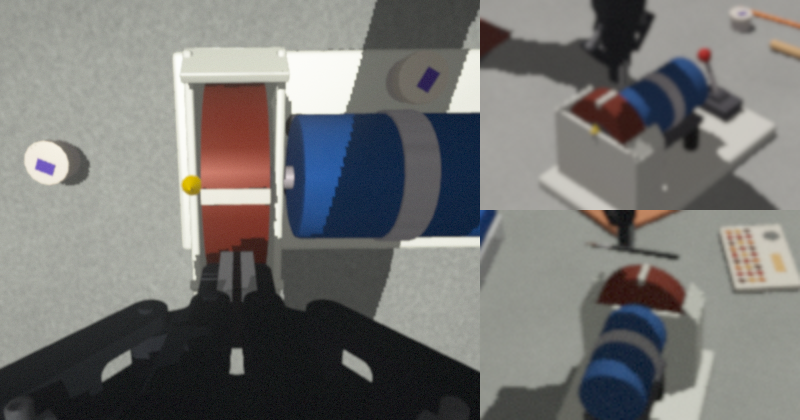

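The mark stands across the top beside the pointer: wrist (275,196), pointer (231,185), and the offset is parallax. The side view agrees. Now the lever.

```bash
python3 -m inch '[[0,13.8,38.1,0,0,0,0],[0,13.8,38.1,0,0,0,0],[0,13.8,38.1,0,0,0,0],[0,13.8,38.1,0,0,0,0],[0,13.8,38.1,0,0,0,0]]' | sed -n '2p;4p'; python3 -m inch '[[0,13.8,38.1,0,0,0,0],[0,13.8,38.1,0,0,0,0],[0,0,0,0,0,0,0],[0,0,0,30,0,0,0],[0,0,0,0,0,0,0]]' | sed -n '2p;4p'
python3 - <<'E'
from h import *
w=snap("wrist");save(w,"n.png")
print(blobs(w,(0,170,110),(8,255,255),30)); st=ctrl.get_state()["ee_pos"];print(st,proj(w,st),proj(w,[533.9,141.5,120]))
for r in blobs(w,(0,170,110),(8,255,255),30):print(onz(w,r[0],120).round(1))
E
```

```text
ee_pos: [512.4, 69.9, 235.9]
ft_force: [1.6, 0.9, -0.0]
ee_pos: [492.3, 146.8, 202.1]
ft_force: [-0.8, -0.7, -1.0]
[]
[492.98675187 146.261135   204.03583129] (np.float64(276.3454315017631), np.float64(273.06689271740146)) (np.float64(276.743594280764), np.float64(275.0364960058483))
```

View pics/n.png

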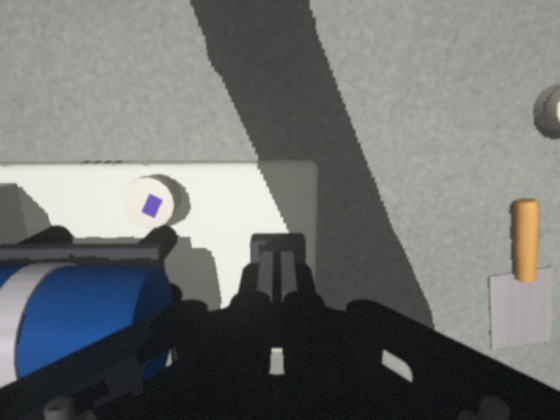

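The wrist view shows the fingers (277,270) over the white plate, in line with the lever's black base and clear of the jar at (150,203). The knob is hidden beneath them.

```bash
python3 -m inch '[[0,0,0,33,0,0,0],[0,0,0,33,0,0,0],[0,0,0,30,0,0,0],[0,0,0,0,0,0,0]]' | sed -n '2p;4p'; python3 -m inch '[[0,-8,0,0,0,0,0],[0,-8,0,0,0,0,0],[0,-8,0,0,0,0,0],[0,-8,0,0,0,0,0],[0,0,0,0,0,0,0]]' | sed -n '2p;4p'
python3 - <<'E'
from h import *
b=snap("side");print([x for x in blobs(b,(0,150,90),(8,255,255),8) if 200<x[0][0]<290 and x[0][1]>200])
E
```

```text
ee_pos: [491.9, 145.2, 106.3]
ft_force: [-1.3, -0.1, -0.8]
ee_pos: [529.4, 143.4, 112.1]
ft_force: [0.8, -0.2, -0.0]
[([279.5, 410.0], [278, 409, 4, 3, 12])]
```

```bash
python3 -m inch '[[0,-9,0,0,0,0,0],[0,-9,0,0,0,0,0],[0,-9,0,0,0,0,0],[0,-9,0,0,0,0,0],[0,0,0,0,0,0,0]]' | sed -n '2p;4p'; python3 -m inch '[[0,-6,0,0,0,0,0],[0,-4,0,0,0,0,0],[0,0,0,0,0,0,0]]' | sed -n '2p;4p'; python3 -m inch '[[0,-3,0,0,0,0,0],[0,0,0,0,0,0,0]]' | sed -n '2p;4p'
```

```text
ee_pos: [564.4, 139.0, 110.6]
ft_force: [-0.7, 0.0, 0.3]
ee_pos: [573.1, 138.1, 110.5]
ft_force: [0.6, -1.3, -0.0]
ee_pos: [575.6, 138.0, 110.6]
ft_force: [0.2, 0.4, -0.5]
```

```bash
python3 -m inch '[[0,-3,0,0,0,0,0],[0,0,0,0,0,0,0]]' | sed -n '2p;4p'; python3 -m inch '[[0,-3,0,0,0,0,0],[0,0,0,0,0,0,0]]' | sed -n '2p;4p'; python3 -m inch '[[0,-2,0,0,0,0,0],[0,0,0,0,0,0,0]]' | sed -n '2p;4p'
python3 - <<'E'
from h import *
for n in("scene","side"):
    b=snap(n);R=(280,180,360,240) if n=="scene" else (190,215,290,280);print([x for x in blobs(b,(0,150,90),(8,255,255),4) if R[0]<x[0][0]<R[2] and R[1]<x[0][1]<R[3]])
E
```

```text
ee_pos: [578.6, 137.7, 110.6]
ft_force: [-0.2, 0.2, 0.6]
ee_pos: [581.7, 137.4, 110.7]
ft_force: [1.1, 0.7, -0.1]
ee_pos: [583.3, 137.2, 110.5]
ft_force: [-1.6, 0.4, -0.1]
[]
[([210.4, 242.4], [208, 241, 6, 4, 19])]
```

```bash
python3 -m inch '[[0,-2,0,0,0,0,0],[0,0,0,0,0,0,0]]' | sed -n '2p;4p'; python3 -m inch '[[0,-2,0,0,0,0,0],[0,0,0,0,0,0,0]]' | sed -n '2p;4p'
python3 - <<'E'
from h import *
b=snap("side");k=np.array([533.9,141.5,0]);ax=np.array([.994,-.112,0])
for t in(.6,.8,.9,1.0):print(t,np.round(proj(b,k+ax*80*(np.sin(t-.5)+np.sin(.45))+[0,0,47+80*np.cos(t-.5)]),1))
print([x for x in blobs(b,(0,150,90),(8,255,255),4) if 190<x[0][0]<290 and 215<x[0][1]<280])
E
```

```text
ee_pos: [583.7, 137.2, 110.3]
ft_force: [-9.2, 0.7, 4.3]
ee_pos: [583.9, 137.4, 109.9]
ft_force: [-16.7, 0.7, 9.0]
0.6 [223.3 239.9]
0.8 [217.  239.8]
0.9 [214.  240.1]
1.0 [211.2 240.6]
[([210.3, 242.5], [208, 241, 6, 4, 17])]
```

```bash
python3 -m inch '[[0,6,0,0,0,0,0],[0,15,0,0,0,0,0],[0,25,0,0,0,0,0],[0,25,0,0,0,0,0],[0,0,0,-40,0,0,0]]' | sed -n '2p;4p';  python3 -m inch '[[0,0,0,-40,0,0,0],[0,0,0,-40,0,0,0],[0,10,30,0,0,0,0],[0,10,30,0,0,0,0],[0,0,0,0,0,0,0]]' | sed -n '1,2p;4p'
python3 -m inch '[[0,10,30,0,0,0,0],[0,10,30,0,0,0,0],[0,0,0,0,0,0,0],[0,0,0,0,0,0,0]]' | sed -n '1,2p;4p'
python3 - <<'E'
from h import *
b=snap("side");a=snap("scene")
q=[]
for s,R in((a,(280,180,360,240)),(b,(190,215,290,280))):
    r=[x for x in blobs(s,(0,150,90),(8,255,255),4) if R[0]<x[0][0]<R[2] and R[1]<x[0][1]<R[3]];print(r);q.append(r[0][0] if r else None)
if all(q):
    k,e=two(a,q[0],b,q[1]);print(k,e,"travel",(k-[533.9,141.5,121.6])@[.994,-.112,0])
ax=np.array([.994,-.112,0]);ay=np.array([.112,.994,0]);c=np.array([539.2,-127.6,130])
for n,s in(("scene",a),("side",b)):
  for y in (-12,0,12):
    r=[]
    for t in range(-14,15,2):
        u=np.round(proj(s,c+y*ay+68*(np.sin(np.radians(t))*ax+np.array([0,0,np.cos(np.radians(t))])))).astype(int);r.append(int(s["pixels"][u[1],u[0],2]))
    r=np.array(r);wt=np.clip(r-70,0,None);print(n,y,r.tolist(),"angle",round(float((wt*np.arange(-14,15,2)).sum()/max(wt.sum(),1)),1))
o=np.zeros((420,800,3),np.uint8)
o[:,:400]=cv2.resize(a["pixels"][180:285,220:320],(400,420),interpolation=2);o[:,400:]=cv2.resize(b["pixels"][140:260,195:310],(400,420),interpolation=2)
cv2.imwrite("pics/z.png",o[:,:,::-1])
E
```

```text
ee_pos: [506.4, 142.9, 142.0]
ft_force: [-0.1, 0.6, -1.1]
time_s: 24.08
ee_pos: [502.3, 213.5, 231.5]
ft_force: [-0.5, 0.5, -1.1]
time_s: 24.42
ee_pos: [490.0, 270.4, 230.4]
ft_force: [0.9, -0.8, 1.1]
[([334.1, 215.9], [331, 213, 7, 7, 37])]
[([211.4, 240.5], [208, 237, 8, 8, 56])]
[605.43810915 135.3067411  120.11653851] 0.19090832198361496 travel 71.80252549284921
scene -12 [58, 58, 87, 113, 143, 143, 152, 115, 115, 49, 49, 42, 38, 38, 40] angle -3.5
scene 0 [49, 64, 134, 134, 151, 151, 139, 139, 115, 52, 52, 41, 41, 41, 39] angle -4.2
scene 12 [63, 83, 105, 136, 155, 155, 146, 146, 122, 59, 59, 44, 44, 42, 42] angle -4.0
side -12 [27, 25, 31, 31, 27, 25, 23, 25, 28, 33, 33, 29, 35, 32, 33] angle 0.0
side 0 [27, 35, 30, 30, 31, 27, 24, 23, 26, 32, 32, 30, 29, 32, 28] angle 0.0
side 12 [30, 23, 29, 29, 34, 30, 28, 31, 26, 30, 30, 33, 25, 32, 30] angle 0.0
```

View pics/z.png

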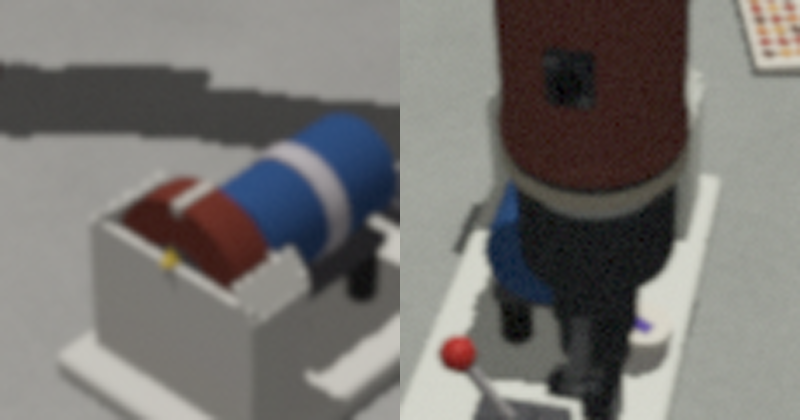

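The lever is fully over (knob travelled 72 mm), and the mark is still across the top. The arm blocks the side view of the wheel, so I'll move it aside and triangulate the mark once more.

```bash
python3 -m inch '[[0,12,38,0,0,0,0],[0,12,38,0,0,0,0],[0,14,38,0,0,0,0],[0,20,33,0,0,0,0],[0,20,33,0,0,0,0]]' | sed -n '2p';  python3 -m inch '[[0,25,30,0,0,0,0],[0,25,30,0,0,0,0],[0,25,30,0,0,0,0],[0,0,0,0,0,0,0],[0,0,0,0,0,0,0]]' | sed -n '1,2p;4p'
python3 - <<'E'
from h import *
a=snap("scene");b=snap("side")
ax=np.array([.994,-.112,0]);ay=np.array([.112,.994,0]);c=np.array([539.2,-127.6,130])
P=[]
for s in(a,b):
    poly=np.array([proj(s,c+y*ay+R*(np.sin(np.radians(t))*ax+np.array([0,0,np.cos(np.radians(t))]))) for y in(-15,15) for t in(-20,0,20) for R in (66,)])
    hull=cv2.convexHull(np.round(poly).astype(np.int32));m=np.zeros((420,560),np.uint8);cv2.fillConvexPoly(m,hull,255)
    i=s["pixels"].astype(float);wt=np.clip(i[:,:,2]-75,0,None)*(m>0)
    yy,xx=np.mgrid[:420,:560];u=((wt*xx).sum()/wt.sum(),(wt*yy).sum()/wt.sum());P.append(u);print(u,(wt>20).sum())
X,e=two(a,P[0],b,P[1]);d=X-c;print("mark",X.round(1),e,"x",(d@ax).round(2),"y",(d@ay).round(2),"z",d[2].round(1),"angle",np.degrees(np.arctan2(d@ax,d[2])).round(1))
E
```

```text
ee_pos: [433.9, 456.4, 230.8]
time_s: 25.35
ee_pos: [367.6, 555.2, 230.0]
ft_force: [1.0, -0.7, 0.1]
(np.float64(267.2159672466735), np.float64(228.5675537359263)) 33
(np.float64(251.18082295205738), np.float64(151.60022650056627)) 33
mark [ 537.3 -127.8  197.4] 4.387679842122872 x -1.89 y -0.43 z 67.4 angle -1.6
```

```bash
python3 -c "
from station import ctrl
print(ctrl.finish_job())"
```

```text
the job is handed in; nothing more can be done
None
```

The white mark is at the top, about 1.5° short of dead centre against the pointer by my measurements, and the brake lever is fully over to its stop. The arm is clear of everything, and the job is handed in at about 25 s.

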